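# Seal the gel casting tank with its dam

### The arm

A 6-joint arm with a two-finger parallel gripper is mounted at the origin on the work surface. World frame = base frame: x ahead of the robot, y to its left, z up, the work surface at z = 0. Lengths are in m, angles in rad, forces in N, time in s.
With the tool pointing down it reaches from about 0.3 to 0.875 m from the base axis. Payload 6.4 kg.
Tool frame: the origin (TCP) lies at the very end of the fingers, on their centre line; the grasp point (between the pads) lies 19 mm behind it (env.grip_depth is the z of the grasp point in the tool frame, in m); z points along the fingers, y is the line along which they close (so a half turn about z gives the same grasp; the last joint's range is limited). The gripper opens to 85 mm and grips with 20 to 120 N. Pads are 22 mm wide; open, the fingers measure 114 mm over their backs; the gripper's body (76 mm by 85 mm) begins 54 mm behind the grasp point. The pads swing forward as they close: fully open they stand 13 mm farther back than shut.
Start: joints at [-1.422, 0.181, 1.607, -0, 1.354, -0.206], TCP at [0.2, -0.539, 0.231] pointing down, gripper open.
Joint ranges: [-2.99, 2.99], [-0.89, 2.07], [0.3, 2.58], [-1.14, 4.28], [0, 2.63], [-3.12, 3.12]. Speed limits (rad/s): [2.57, 2.57, 3.01, 3.14, 3.14, 3.14].

### API

Orientations are given as a 3x3 rotation matrix whose columns are the frame's x, y, z axes.
In Python, from workcell import get_obs, optics, close_job, env gives the robot as it stands. The module is installed in compiled form; this text tells all that it offers.
- The arm moves only by the shell command python3 -m handwheel 'ROWS' [FORCE]. ROWS is text: rows parted by semicolons, each of 5 numbers parted by spaces: the gripper command: -1 is shut, 1 is fully open, values between are in proportion, then the shift along the tool's x, y, z in m, then the turn about the tool's z in degrees. In form: claw dx dy dz roll; .... A call has 1 to 10 rows; each row shifts and turns the commanded pose from where the row before left it, along the tool's axes as they then stand; what a row does not reach is not made up. A row lasts 1/12 s, in which the tool goes at most 41.7 mm and 7.16 degrees, less where a joint would pass 70% of its speed; a pose out of reach is approached as far as the arm can. A call is refused whole if a number of a shift passes 0.0417 or a number of a turn 7.16, either way. A call with a gripper value outside its range is refused whole. The fingers move at their own pace and stop on an object; FORCE is the grip in N (left out, the last holds). Time passes only in rows, so rows that do not move let the fingers close. It gives the time, the measured TCP pose, the force, the opening and the grip force at its end, in the units of the state.
- get_obs(): the state, without advancing time (a new reading comes with each control period).
- optics.get_image(name): name is "scene" or "top"; returns (picture, depth): 480x640x3 uint8, blue, green, red; 480x640 float32, m along the optical axis (not along the pixel's ray), 0 where there is no reading.
- optics.camera_info(name): a dict with "K" (3x3 intrinsics, pixels), "distortion" ([k1, k2, p1, p2, k3] as OpenCV has them; the pictures are not rectified), "rvec" (rotation vector, rad) and "tvec" (3), from world to camera coordinates, as OpenCV has them. Camera axes: x right, y down, z forward; pixel columns grow to the right and rows downward; lengths in m; the calibration is good to about 2 mm. A picture is of the moment at which its call begins. camera_info takes no time and is no camera call.
- close_job(): hands the job in; it is judged then, once.
The state is a dict: "time_s": time; "joints": joint angles; "joint_vel": joint speeds; "joint_torque": joint torques, N m; "tcp_pos": TCP position; "eef_rot": TCP orientation; "ft_force": force on the tool from outside, world axes, zero at the start; "wrist_torque": the same for the moment, N m; "grip_width": opening from 0.0 (shut) to 1.0 (fully open); "grip_force": force on a finger pad.
Only numpy, scipy, OpenCV 4.12 (cv2) and the standard library are available. Lean on these libraries where they do the work, as an engineer would, in place of code of your own. Each camera call takes 0.05 s, during which the arm holds its last target. There are 200 camera calls.

### The job

Open the gel casting tank: lift its loose lid off by the knob and set it down flat, knob up, on the light green mat. Then take the white dam plate from its stand by the red handle and push it down into the slot behind the tank's lip, against the sprung seal, until its shoulder sits on the rim; the seal lifts it again if it is let go, so finish while still holding it pressed fully home. Leave the other things on the bench where they are.

Things in the scene. Friction and masses are not known exactly. Their poses are not given: they have to be found in the camera images.
- tank: blue gel casting tank, 160 (x) x 130 (y) x 60 mm high, fixed, lid on at the start. Its front wall (-x end, 8 mm thick) and a white upright lip (6 mm thick) parallel to it, both 60 mm high, leave a slot 11 mm wide (x) and 88 mm long (y) for the dam, which is home when its shoulder rests on both, its foot 40 mm below the rim. Origin: centre of its underside; z up
- slot (a point): point on the tank: centre of the slot's mouth, level with the rim (60 mm above the bench), 66.5 mm from the tank's centre towards its -x end; axes as the tank's
- seal (a joint): orange sprung seal bar (76 x 9 mm) at the bottom of the slot: 0 = up, its top 30 mm below the rim; grows (m) as it is pressed down. The dam's foot meets it 10 mm before home; it pushes back with 2.4 N at first and 8.4 N at 0.010, where the dam is home
- lid: loose clear lid with a blue rim, 172 x 142 mm, a shallow cap 12 mm high (skirt 10 mm deep inside, overlapping the tank's walls by 8 mm with 3 mm play) with a round upright black knob in its middle, 24 mm across and 36 mm tall. Origin: centre of the skirt's lower edge; z up
- knob_top (a point): centre of the top of the lid's knob, 48 mm above the lid's origin
- mat: light green mat on the bench, 200 (x) x 180 (y) x 3 mm, fixed. Origin: centre of its underside
- dam: white dam plate, upright in a grey stand (foot 70 x 130 mm, 50 mm high). Bottom up: plate 80 wide (y), 40 tall, 6 mm thick (x), 3.5 mm over the lowest 14; shoulder 24 (x) x 96 (y) x 8 mm high; red handle 12 (x) x 50 (y) x 36 mm tall, top 84 mm above the foot. The shoulder rests on the stand, foot 10 mm above the bench. Same turned half round. Origin: centre of its foot; z up
- dam_grip (a point): centre of the handle's upper part, 75 mm above the dam's origin (35 mm above the shoulder's underside); a gripper closes on it along the dam's x
- beaker: clear glass beaker, 70 mm across, 90 mm tall; loose bystander. Origin: centre of its underside
- buffer: glass jar of buffer with a blue cap, 72 mm across, 140 mm tall; loose bystander. Origin: centre of its underside
- comb: small white gel comb lying flat, 100 mm long, 6 mm high; loose bystander. Origin: centre of its underside
- vial: small clear vial with a blue cap, 18 mm across, 42 mm tall; loose bystander. Origin: centre of its underside
Mind the look-alikes: they are no part of the job. There is more than one size of the dam; the one meant has the size given above. What is shaped like the lid but brown is not meant.

How it is judged:
By the outcome, as a careful person would: the job done as asked, in the order asked, and still so for the second after the job is handed in, while the arm keeps its last pose, push and grip.
It also fails if it takes over 64 s, if anything falls off the work surface, if the arm or the gripper's body presses on something with over 40 N, if the wrist force passes 120 N, or if a joint passes its speed limit or range.

## Working session

There is one attempt and no reset: what is moved stays moved. The work goes in short steps, Python scripts to look and compute and a shell command to move; the robot and the scene stay as the last step left them, time stands still between calls to the robot, and variables do not carry over. Pictures are saved under pics/ and viewed, at most 10 in all, crops included, and the job is handed in when it is done.

```bash
mkdir -p pics
python3 - <<'E'
from workcell import get_obs, optics, env
import cv2,numpy as np
o=get_obs(); print(o['time_s'],o['tcp_pos'],o['eef_rot'],o['grip_width'],env.grip_depth)
for n in("scene","top"):
    im,d=optics.get_image(n); cv2.imwrite(f"pics/{n}0.png",im); np.save(f"pics/{n}0.npy",d)
    i=optics.camera_info(n); print(n,i)
E
```

```text
0.0 [ 0.19968528 -0.5386015   0.23036485] [[ 9.37712426e-01  3.47412313e-01 -3.00439372e-04]
 [ 3.47412271e-01 -9.37710755e-01  1.80369572e-03]
 [ 3.44900871e-04 -1.79572422e-03 -9.99998328e-01]] 1.0013001877483578 -0.0187
scene {'K': array([[587.97209722,   0.        , 320.22682821],
       [  0.        , 587.97209722, 239.82338851],
       [  0.        ,   0.        ,   1.        ]]), 'distortion': array([-0.11893665,  0.        ,  0.        ,  0.        ,  0.        ]), 'rvec': array([ 2.31138739,  0.57869941, -0.24740406]), 'tvec': array([-0.41945329, -0.06972859,  1.49505588])}
top {'K': array([[616.29153113,   0.        , 315.78838079],
       [  0.        , 616.29153113, 246.21868835],
       [  0.        ,   0.        ,   1.        ]]), 'distortion': array([0.02208979, 0.        , 0.        , 0.        , 0.        ]), 'rvec': array([ 2.17695122, -2.1908839 ,  0.03582785]), 'tvec': array([0.05614541, 0.45997661, 1.55273871])}
```

View pics/top0.png

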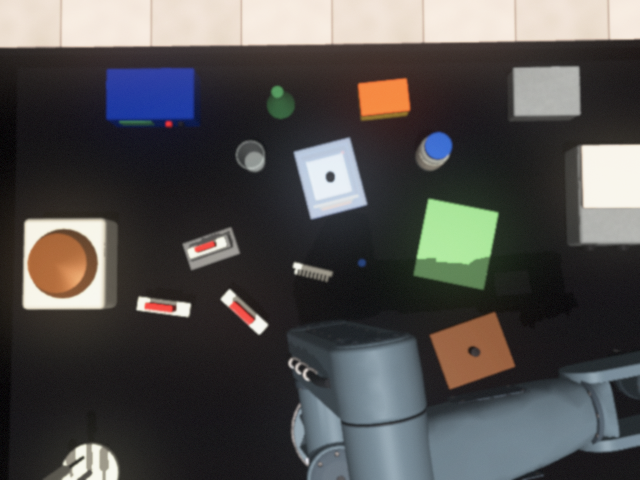

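View pics/scene0.png

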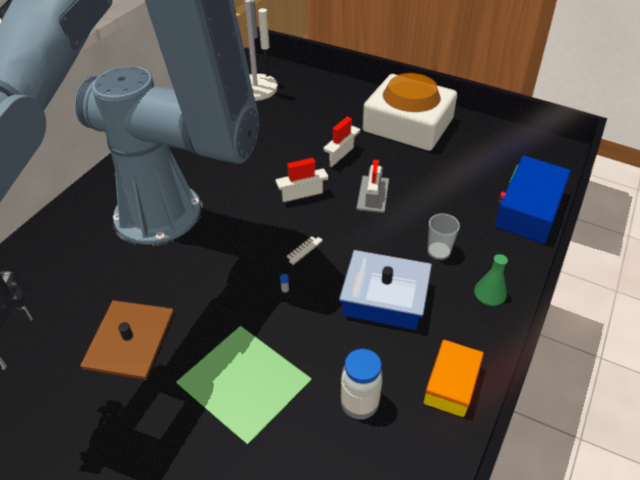

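The top view shows these candidates:
- **Dam:** the stand at (211,247), with look-alikes lying loose at (163,307) and (243,311).
- **Lid:** clear with a blue rim at (330,177), with the brown decoy at (473,350).
- **Mat:** at (456,244). The vial is at (362,263) and the comb at (312,271).

I choose the dam in the grey stand and the clear lid. Next I check both in a close crop and measure them.

```bash
cat > h.py <<'E'
import cv2,numpy as np
from workcell import get_obs, optics
def cam(n):
    i=optics.camera_info(n); R=cv2.Rodrigues(i['rvec'])[0]; return i['K'],i['distortion'],R,i['tvec'].ravel()
def ray(n,px):
    K,D,R,t=cam(n); u=cv2.undistortPoints(np.float64(px).reshape(-1,1,2),K,D).reshape(-1,2)
    return -R.T@t, np.c_[u,np.ones(len(u))]@R
def plane(n,px,z):
    c,d=ray(n,px); return c+d*((z-c[2])/d[:,2])[:,None]
def pts(n,px,dep):
    c,d=ray(n,px); px=np.int32(px); return c+d*dep[px[:,1],px[:,0]][:,None]
def proj(n,P):
    K,D,R,t=cam(n); return cv2.projectPoints(np.float64(P).reshape(-1,3),cv2.Rodrigues(R)[0],t,K,D)[0].reshape(-1,2)
def cloud(n,dep):
    v,u=np.mgrid[:480,:640]; return pts(n,np.c_[u.ravel(),v.ravel()],dep).reshape(480,640,3)
def rect(xy):
    (c,s,a)=cv2.minAreaRect(np.float32(xy)*1000); b=cv2.boxPoints((c,s,a))
    e=b[1]-b[0],b[2]-b[1]; L=max(e,key=np.linalg.norm)
    return np.round(c,1),np.round(sorted(s),1),round(float(np.degrees(np.arctan2(L[1],L[0]))%180),1)
E
python3 - <<'E'
from h import *
cl={}; im={}
for n in("top","scene"):
    im[n]=cv2.imread(f"pics/{n}0.png"); cl[n]=cloud(n,np.load(f"pics/{n}0.npy"))
hs=cv2.cvtColor(im["top"],cv2.COLOR_BGR2HSV); P=cl["top"]
def comps(m,mn=30):
    k,l,s,c=cv2.connectedComponentsWithStats(m.astype(np.uint8)); return [(l==i,s[i]) for i in range(1,k) if s[i][4]>mn]
H,S,V=[hs[...,i].astype(int) for i in range(3)]
def report(nm,m):
    for q,s in comps(m):
        z=np.percentile(P[q][:,2],[5,50,95]); v,u=np.nonzero(q); zt=z[1]
        print(nm,s[:4],'z',np.round(z,3),rect(plane("top",np.c_[u,v],zt)[:,:2]))
report('red',((H<6)|(H>174))&(S>150)&(V>80))
report('green',(H>45)&(H<75)&(S>60)&(V>150))
report('black-in-lid',(V<80)&(np.indices(V.shape)[0]>160)&(np.indices(V.shape)[0]<195)&(np.indices(V.shape)[1]>315)&(np.indices(V.shape)[1]<345))
lid=(S<90)&(V>110)&(np.indices(V.shape)[0]>130)&(np.indices(V.shape)[0]<225)&(np.indices(V.shape)[1]>285)&(np.indices(V.shape)[1]<375)
report('lid',lid)
wh=(S<60)&(V>170); r=np.indices(V.shape); wh&=(r[0]>220)&(r[0]<340)&(r[1]>130)&(r[1]<340); report('white',wh)
a=cv2.resize(im["top"][220:340,130:280],None,fx=2.6,fy=2.6,interpolation=2)
b=cv2.resize(im["scene"][110:215,260:410],None,fx=2.6,fy=2.6,interpolation=2)
c=cv2.resize(im["top"][130:230,285:385],None,fx=2.6,fy=2.6,interpolation=2); d=cv2.resize(im["scene"][245:335,330:445],None,fx=2.6,fy=2.6,interpolation=2)
out=np.zeros((600,800,3),np.uint8)
for q,(x,y) in((a,(0,0)),(b,(400,0)),(c,(0,320)),(d,(400,320))):
    out[y:y+q.shape[0],x:x+q.shape[1]]=q[:600-y,:800-x]
cv2.imwrite("pics/crop1.png",out)
E
```

```text
red [166 122   6   6] z [-0.001  0.056  0.061] (array([765.8, 419.5]), array([12.6, 12.8]), 0.3)
red [196 242  19   9] z [0.085 0.093 0.099] (array([458.4, 319.9]), array([12.2, 46.6]), 110.2)
red [145 303  30   8] z [0.099 0.111 0.117] (array([314.1, 423.4]), array([13.8, 69.3]), 82.6)
red [231 302  23  21] z [0.091 0.111 0.117] (array([299.1, 228. ]), array([18.1, 61.1]), 47.5)
green [274  88   7   8] z [0.107 0.112 0.118] (array([828.8, 142.4]), array([13., 17.]), 18.0)
green [417 199  81  66] z [-0.004  0.002  0.008] (array([ 486.2, -306.4]), array([158.1, 180.5]), 78.1)
black-in-lid [328 173   5   8] z [0.093 0.099 0.106] (array([623.9,  16.1]), array([ 9.7, 17. ]), 179.6)
lid [294 137  73  82] z [0.053 0.063 0.069] (array([626.5,  16.4]), array([146.5, 176.6]), 14.1)
white [187 237  40  22] z [0.049 0.057 0.064] (array([457.1, 322.3]), array([ 27.2, 100.1]), 108.7)
white [293 263  10  11] z [-0.005  0.003  0.008] (array([409.3, 103. ]), array([21.7, 25.3]), 134.7)
white [221 290  15  17] z [0.057 0.064 0.069] (array([333.3, 267.5]), array([25.9, 33. ]), 140.0)
white [137 297  54  20] z [0.058 0.063 0.07 ] (array([312.7, 427.5]), array([ 33.1, 129.7]), 82.2)
white [249 315  18  19] z [0.057 0.063 0.069] (array([267.5, 195.9]), array([32.7, 38.7]), 49.4)
```

View pics/crop1.png

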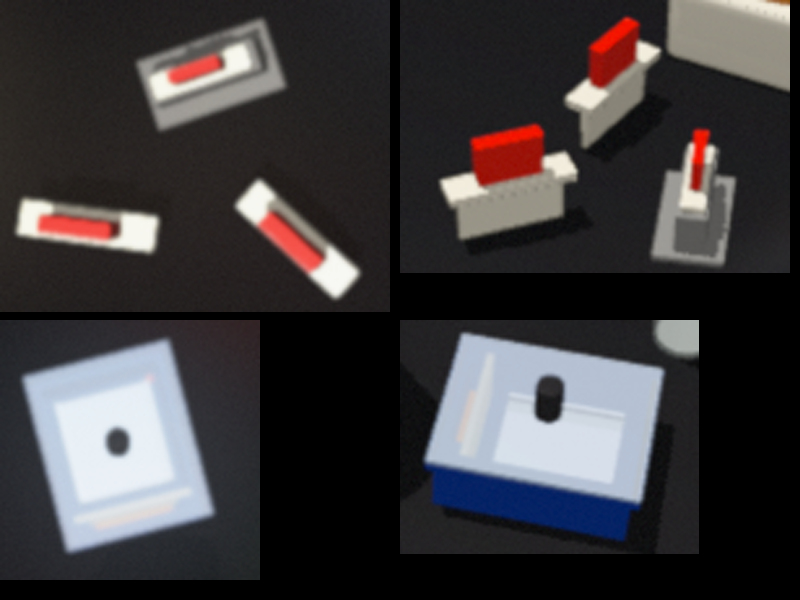

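The crop confirms the choice. The dam in the grey stand has a shoulder of about 100 mm and a handle of about 47 mm, so it is the size given, and the two loose ones are larger. The clear lid sits on the tank, with the lip and the orange seal at the end nearest the robot. I now refine the mat and knob positions and work out the first move.

Run:
```python
from h import *
im={n:cv2.imread(f"pics/{n}0.png") for n in("top","scene")}
def big(n,lo,hi,win=None):
    m=cv2.inRange(cv2.cvtColor(im[n],cv2.COLOR_BGR2HSV),lo,hi)
    if win: w=np.zeros_like(m); w[win[1]:win[3],win[0]:win[2]]=1; m*=w
    k,l,s,c=cv2.connectedComponentsWithStats(m); i=1+np.argmax(s[1:,4]); v,u=np.nonzero(l==i); return np.c_[u,v],s[i]
for n in im:
    p,s=big(n,(40,60,60),(80,255,255),(380,180,520,310) if n=="top" else (160,310,330,450)); print(n,'mat',rect(plane(n,p,.003)[:,:2]))
# knob: dark silhouettes; top-most ellipse
for n,w in(("top",(318,160,343,195)),("scene",(375,258,402,290))):
    p,s=big(n,(0,0,0),(180,255,95),w); q=p+.0; print(n,'knob px',s,q.mean(0)); print(proj(n,[[.6265,.0164,.099],[.6265,.0164,.063]]))
    for z in(.099,.081): print('  mean@',z,plane(n,q.mean(0)[None],z))
p,s=big("scene",(95,0,90),(130,120,255),(330,240,445,325)); print('lid scene',s,rect(plane("scene",p,.062)[:,:2]))
p,s=big("top",(100,120,60),(125,255,255),(410,120,460,175)); print('cap',plane("top",p.mean(0)[None],.14))
p,s=big("scene",(0,150,80),(6,255,255),(360,150,390,200)); print('dam red scene',s,rect(plane("scene",p[p[:,1]<s[1]+8],.094)[:,:2]))
```

```text
top mat (array([ 466.2, -301.8]), array([189.7, 207.1]), 168.0)
scene mat (array([ 468.1, -304.1]), array([184.2, 203.1]), 168.2)
top knob px [327 173   7   8  46] [329.91304348 176.5       ]
[[329.88224449 175.45200353]
 [329.85723423 177.90397693]]
  mean@ 0.099 [[0.62395219 0.01634333 0.099     ]]
  mean@ 0.081 [[0.62697285 0.0162906  0.081     ]]
scene knob px [382 267  11  17 156] [386.96153846 274.94871795]
[[386.89469858 268.66963748]
 [385.65515351 279.87658295]]
  mean@ 0.099 [[6.33628743e-01 6.16429069e-04 9.90000000e-02]]
  mean@ 0.081 [[0.62848777 0.01550845 0.081     ]]
lid scene [ 339  250   93   66 4183] (array([628.4,  15.5]), array([148.4, 175.7]), 14.0)
cap [[ 0.68960344 -0.23811723  0.14      ]]
dam red scene [372 159   7  24 103] (array([454.4, 334.1]), array([15.1, 28.8]), 114.3)
```

```bash
python3 -m handwheel '1 .0297 -.0186 0 0;1 .0297 -.0186 0 0;1 .0297 -.0186 0 0;1 .0297 -.0186 0 0;1 .0297 -.0186 0 0;1 .0297 -.0186 0 0;1 .0297 -.0186 0 0;1 .0297 -.0186 0 0;1 .0297 -.0186 0 0;1 .0297 -.0186 0 0' 60
python3 -m handwheel '1 .0297 -.0186 0 0;1 .0297 -.0186 0 0;1 .0297 -.0186 0 0;1 .0297 -.0186 0 0;1 .0297 -.0186 0 0;1 .0297 -.0186 0 0;1 .0297 -.0186 0 0;1 .0297 -.0186 0 0;1 .0297 -.0186 0 0;1 .0297 -.0186 0 0'
python3 -m handwheel '1 0 0 0 -7;1 0 0 .012 -7;1 0 0 .012 -7;1 0 0 .012 -7;1 0 0 .012 -7;1 0 0 0 -7;1 0 0 0 -7;1 0 0 0 -7;1 0 0 0 -7;1 0 0 0 0'
```

```text
time_s: 0.93
tcp_pos: [0.4142, -0.2599, 0.2311]
eef_rot: [[0.938, 0.347, -0.0], [0.347, -0.938, 0.0], [-0.0, -0.0, -1.0]]
ft_force: [0.2, -0.4, 0.2]
grip_width: 0.999
grip_force: 0.0
time_s: 1.77
tcp_pos: [0.6281, 0.0177, 0.2307]
eef_rot: [[0.938, 0.348, -0.001], [0.348, -0.938, 0.0], [-0.001, -0.0, -1.0]]
ft_force: [-0.3, 0.1, -0.3]
grip_width: 0.999
grip_force: 0.0
time_s: 2.6
tcp_pos: [0.6272, 0.0161, 0.1826]
eef_rot: [[0.112, 0.994, -0.001], [0.994, -0.112, 0.0], [0.0, -0.001, -1.0]]
ft_force: [0.5, -0.1, 0.2]
grip_width: 0.998
grip_force: 0.0
```

```bash
python3 -m handwheel '1 0 0 .025 0;1 0 0 .025 0;1 0 0 .025 0;1 0 0 .02 0;1 0 0 .0135 0;0 0 0 0 0;-.4 0 0 0 0;-1 0 0 0 0;-1 0 0 0 0;-1 0 0 0 0' 60
python3 -m handwheel '-1 0 0 0 0;-1 0 0 0 0;-1 0 0 0 0;-1 0 0 0 0;-1 0 0 -.005 0;-1 0 0 -.005 0;-1 0 0 -.005 0;-1 0 0 -.005 0;-1 0 0 0 0'
```

```text
time_s: 3.43
tcp_pos: [0.6287, 0.0158, 0.0765]
eef_rot: [[0.117, 0.993, 0.003], [0.993, -0.117, -0.0], [-0.0, 0.003, -1.0]]
ft_force: [0.8, 0.3, -0.5]
grip_width: 0.298
grip_force: 0.0
time_s: 4.18
tcp_pos: [0.6283, 0.0159, 0.0962]
eef_rot: [[0.116, 0.993, 0.002], [0.993, -0.116, -0.0], [-0.0, 0.002, -1.0]]
ft_force: [0.7, 0.0, -2.1]
grip_width: 0.257
grip_force: 59.0
```

```bash
python3 -m handwheel '-1 0 0 -.02 0;-1 0 0 -.025 0;-1 0 0 -.025 0;-1 0 0 -.025 0;-1 -.012 -.0044 -.01 0;-1 -.024 -.0088 0 0;-1 -.024 -.0088 0 0;-1 -.024 -.0088 0 0;-1 -.024 -.0088 0 0;-1 -.024 -.0088 0 0'
python3 -m handwheel '-1 -.024 -.0088 0 0;-1 -.024 -.0088 0 0;-1 -.024 -.0088 0 0;-1 -.024 -.0088 0 0;-1 -.024 -.0088 0 0;-1 -.024 -.0088 0 0;-1 -.024 -.0088 0 0;-1 -.024 -.0088 0 0;-1 -.01 -.004 0 0;-1 0 0 0 0'
cat > snap.py <<'E'
import sys; from h import *
n,k=sys.argv[1:3]; im,d=optics.get_image(n); cv2.imwrite(f"pics/{k}.png",im); np.save(f"pics/{k}.npy",d)
E
python3 snap.py top top1; python3 snap.py scene scene1
```

```text
time_s: 5.02
tcp_pos: [0.5625, -0.1109, 0.1988]
eef_rot: [[0.116, 0.993, -0.001], [0.993, -0.116, 0.0], [0.0, -0.001, -1.0]]
ft_force: [0.0, -0.4, -0.8]
grip_width: 0.255
grip_force: 59.1
time_s: 5.85
tcp_pos: [0.4649, -0.3036, 0.1991]
eef_rot: [[0.12, 0.993, -0.001], [0.993, -0.12, 0.0], [-0.0, -0.001, -1.0]]
ft_force: [0.5, 1.4, -1.3]
grip_width: 0.259
grip_force: 59.1
```

View pics/scene1.png

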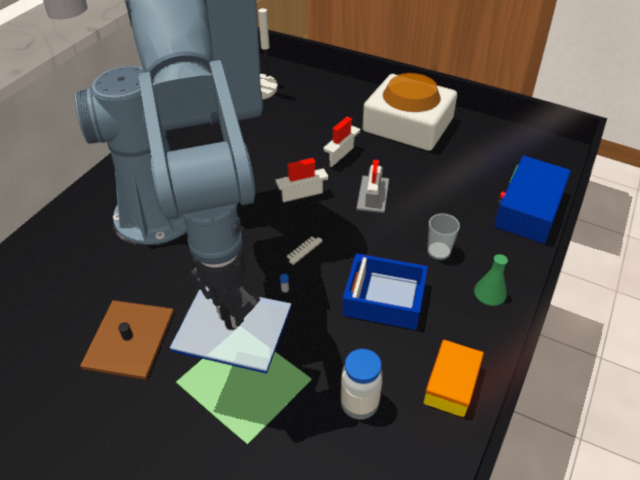

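The lid hangs level under the gripper at (232,328), above the mat at (245,380). The tank is open and its slot is visible at (358,278). I'll turn the lid to line up with the mat and lower it.

```bash
python3 -m handwheel '-1 0 0 .015 6.5;-1 0 0 .025 6.5;-1 0 0 .025 6.5;-1 0 0 .025 6.5;-1 0 0 .025 0;-1 0 0 .025 0;-1 0 0 .013 0;-1 0 0 .006 0;-1 0 0 .004 0;-1 0 0 0 0'
python3 -m handwheel '-1 0 0 .003 0;-1 0 0 .002 0;-1 0 0 .001 0;-1 0 0 .001 0;-1 0 0 0 0'
```

```text
time_s: 6.78
tcp_pos: [0.4672, -0.3012, 0.0369]
eef_rot: [[0.539, 0.842, 0.0], [0.842, -0.539, -0.0], [-0.0, 0.0, -1.0]]
ft_force: [0.4, 0.1, -1.0]
grip_width: 0.256
grip_force: 59.1
time_s: 7.2
tcp_pos: [0.4669, -0.3016, 0.03]
eef_rot: [[0.54, 0.842, 0.0], [0.842, -0.54, -0.0], [-0.0, 0.0, -1.0]]
ft_force: [-0.1, -0.9, -0.6]
grip_width: 0.26
grip_force: 59.1
```

```bash
python3 -m handwheel '-1 0 0 .001 0;-1 0 0 0 0'; python3 -m handwheel '-1 0 0 .001 0;-1 0 0 0 0';python3 -m handwheel '-1 0 0 .001 0;-1 0 0 0 0'
```

```text
time_s: 7.37
tcp_pos: [0.4667, -0.3015, 0.0288]
eef_rot: [[0.54, 0.842, 0.0], [0.842, -0.54, -0.0], [0.0, 0.0, -1.0]]
ft_force: [0.4, 0.7, -1.5]
grip_width: 0.262
grip_force: 59.1
time_s: 7.53
tcp_pos: [0.4668, -0.3016, 0.0278]
eef_rot: [[0.54, 0.842, 0.0], [0.842, -0.54, -0.0], [-0.0, 0.0, -1.0]]
ft_force: [-0.0, -0.5, -2.3]
grip_width: 0.26
grip_force: 59.2
time_s: 7.7
tcp_pos: [0.4669, -0.3016, 0.0277]
eef_rot: [[0.54, 0.842, -0.0], [0.842, -0.54, -0.0], [-0.0, -0.0, -1.0]]
ft_force: [-2.4, 2.3, 6.5]
grip_width: 0.262
grip_force: 60.2
```

Contact with the mat at TCP z of about 0.0277. I'll release slowly, go straight up and look.

```bash
python3 -m handwheel '-.2 0 0 -.0005 0;0 0 0 0 0;.3 0 0 0 0;.6 0 0 0 0;1 0 0 0 0;1 0 0 0 0;1 0 0 -.015 0;1 0 0 -.03 0;1 0 0 -.04 0;1 0 0 -.04 0'
python3 -m handwheel '1 0 0 -.04 0;1 -.03 -.03 -.03 0;1 -.03 -.03 0 0;1 0 0 0 0'
python3 snap.py top top2; python3 snap.py scene scene2
```

```text
time_s: 8.53
tcp_pos: [0.4659, -0.3007, 0.1526]
eef_rot: [[0.54, 0.842, -0.002], [0.842, -0.54, 0.002], [0.001, -0.003, -1.0]]
ft_force: [0.8, -0.8, -0.2]
grip_width: 0.999
grip_force: 0.0
time_s: 8.87
tcp_pos: [0.389, -0.3192, 0.218]
eef_rot: [[0.542, 0.841, -0.001], [0.841, -0.542, -0.003], [-0.003, 0.001, -1.0]]
ft_force: [0.4, 0.8, -1.8]
grip_width: 0.999
grip_force: 0.0
```

View pics/top2.png

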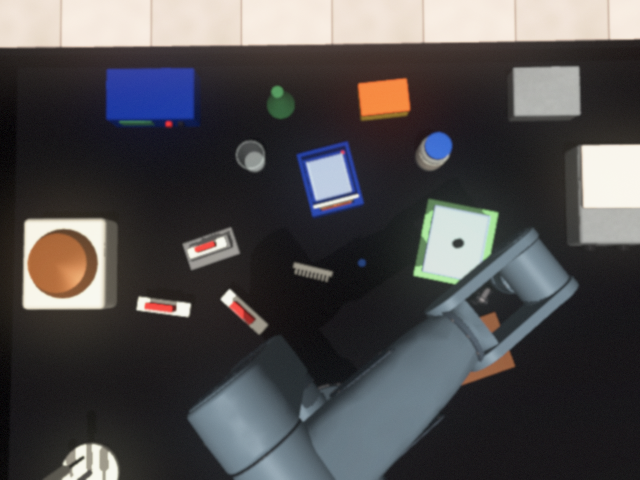

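The lid lies flat on the mat at (458,243), knob up, with green showing on all sides, and the bystanders are unmoved. Now I measure the slot and the dam more exactly.

Run:
```python
from h import *
im={"top":cv2.imread("pics/top2.png"),"scene":cv2.imread("pics/scene2.png")}
dep={"top":np.load("pics/top2.npy"),"scene":np.load("pics/scene2.npy")}
W={"top":(290,135,372,222),"scene":(335,245,440,335)}
for n in im:
    print(n,'cam',np.round(ray(n,[[320,240]])[0],3))
    hs=cv2.cvtColor(im[n],cv2.COLOR_BGR2HSV); w=W[n]
    bl=cv2.inRange(hs,(105,150,60),(128,255,255)); m=np.zeros_like(bl); m[w[1]:w[3],w[0]:w[2]]=bl[w[1]:w[3],w[0]:w[2]]
    P=cloud(n,dep[n]); q=(m>0)&(P[...,2]>.05)&(P[...,2]<.072); v,u=np.nonzero(q)
    print(' rim',rect(plane(n,np.c_[u,v],.06)[:,:2]), 'z',np.median(P[q][:,2]))
    wt=cv2.inRange(hs,(0,0,140),(40,90,255)); m=np.zeros_like(wt); m[w[1]:w[3],w[0]:w[2]]=wt[w[1]:w[3],w[0]:w[2]]
    q=(m>0)&(P[...,2]>.045); v,u=np.nonzero(q); print(' lip',len(v),rect(plane(n,np.c_[u,v],.06)[:,:2]))
hs=cv2.cvtColor(im["top"],cv2.COLOR_BGR2HSV); P=cloud("top",dep["top"])
win=np.zeros((480,640),bool); win[225:272,180:242]=1
q=win&((hs[...,0]<8)|(hs[...,0]>172))&(hs[...,1]>120)&(P[...,2]>.086); v,u=np.nonzero(q); print('handle',len(v),rect(plane("top",np.c_[u,v],.094)[:,:2]))
q=win&(hs[...,1]<70)&(hs[...,2]>165); v,u=np.nonzero(q); print('shoulder',len(v),rect(plane("top",np.c_[u,v],.058)[:,:2]))
# virtual rectified views at fixed height, 1 mm = 4 px, for slot (z=.06, axes 14.1deg) and dam (z=.094)
def recti(n,c,a,z,sx,sy,k):
    X,Y=np.meshgrid(np.arange(-sx,sx,1/k)/1000,np.arange(-sy,sy,1/k)/1000); ca,sa=np.cos(np.radians(a)),np.sin(np.radians(a))
    p=proj(n,np.c_[(c[0]+ca*X-sa*Y).ravel(),(c[1]+sa*X+ca*Y).ravel(),np.full(X.size,z)]).astype(np.float32)
    return cv2.remap(im[n],p[:,0].reshape(X.shape),p[:,1].reshape(X.shape),cv2.INTER_CUBIC)
A=recti("top",(.6275,.016),14.1,.06,95,72,2); B=recti("scene",(.6275,.016),14.1,.06,95,72,2)
C=recti("top",(.458,.321),19.5,.094,50,70,2); D=recti("scene",(.458,.321),19.5,.094,50,70,2)
out=np.zeros((580,600,3),np.uint8); out[:288,:380]=A; out[290:578,:380]=B; out[:280,390:590]=C; out[290:570,390:590]=D
cv2.imwrite("pics/rect1.png",out)
```

```text
top cam [0.376 0.021 1.576]
 rim (array([624.5,  17.5]), array([129.8, 160.9]), 14.0) z 0.05893190304837137
 lip 105 (array([568.1,   2.2]), array([  7.2, 104.9]), 104.4)
scene cam [ 0.896 -0.76   1.018]
 rim (array([628.9,  10.4]), array([142.4, 159. ]), 14.1) z 0.059158572587715674
 lip 135 (array([572.5,   1.4]), array([  8. , 110.3]), 104.9)
handle 101 (array([457. , 320.8]), array([12.3, 48.1]), 108.1)
shoulder 292 (array([457. , 322.1]), array([ 27.4, 101.7]), 108.7)
```

View pics/rect1.png

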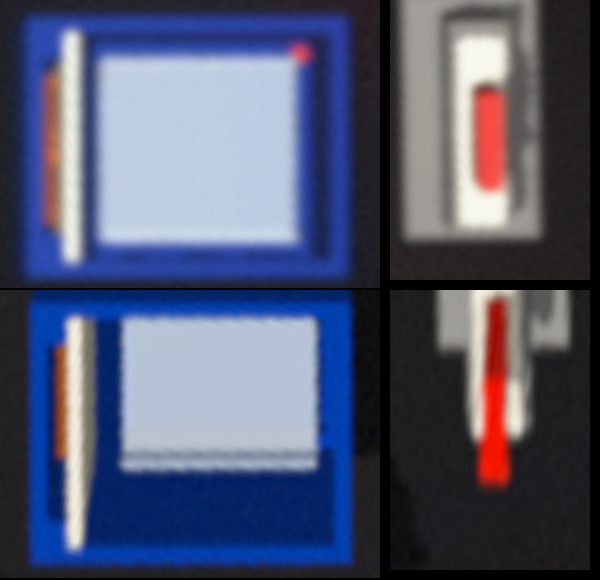

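The top view puts the rim centre near (0.625, 0.017) and the scene view near (0.628, 0.016), so calibration bias is about 2 mm. The lid now on the mat was released at a known TCP of (0.4669, -0.3016), so I'll use it to calibrate that bias.

Run:
```python
from h import *
for n,f,w,wl in(("top","top2",(445,232,472,255),(405,190,505,300)),("scene","scene2",(215,350,275,400),(150,320,330,460))):
    im=cv2.imread(f"pics/{f}.png"); hs=cv2.cvtColor(im,cv2.COLOR_BGR2HSV)
    m=np.zeros((480,640),np.uint8); m[w[1]:w[3],w[0]:w[2]]=(hs[...,2]<95)[w[1]:w[3],w[0]:w[2]]
    k,l,s,c=cv2.connectedComponentsWithStats(m); i=1+np.argmax(s[1:,4]); print(n,s[i],c[i],'knob mid',plane(n,c[i][None],.033),'exp px',proj(n,[.4669,-.3016,.033]))
    m=np.zeros((480,640),np.uint8); q=((hs[...,1]<60)&(hs[...,2]>120)); m[wl[1]:wl[3],wl[0]:wl[2]]=q[wl[1]:wl[3],wl[0]:wl[2]]
    k,l,s,c=cv2.connectedComponentsWithStats(m); i=1+np.argmax(s[1:,4]); v,u=np.nonzero(l==i); print('  lid',rect(plane(n,np.c_[u,v],.014)[:,:2]))
```

```text
top [453 240  10   7  55] [457.72727273 242.94545455] knob mid [[ 0.46495874 -0.30125715  0.033     ]] exp px [[457.85156012 242.16737595]]
  lid (array([ 465.6, -300.7]), array([149., 179.]), 167.7)
scene [236 363  12  18 175] [241.58857143 371.45714286] knob mid [[ 0.46693475 -0.30262122  0.033     ]] exp px [[241.86290989 371.05030211]]
  lid (array([ 466.6, -301.5]), array([144.5, 174.5]), 168.1)
```

```bash
python3 -m handwheel '1 .0288 -.0144 0 0;1 .0288 -.0144 0 0;1 .0288 -.0144 0 0;1 .0288 -.0144 0 0;1 .0288 -.0144 0 0;1 .0288 -.0144 0 0;1 .0288 -.0144 0 0;1 .0288 -.0144 0 0;1 .0288 -.0144 0 0;1 .0288 -.0144 0 0'
python3 -m handwheel '1 .0288 -.0144 0 0;1 .0288 -.0144 0 0;1 .0288 -.0144 0 0;1 .0288 -.0144 0 0;1 .0288 -.0144 0 0;1 .0288 -.0144 0 0;1 .0288 -.0144 0 0;1 .0288 -.0144 0 0;1 .0288 -.0144 0 0;1 .0288 -.0144 0 0'
python3 -m handwheel '1 0 0 0 -6.45;1 0 0 0 -6.45;1 0 0 0 -6.45;1 0 0 0 -6.45;1 0 0 0 -6.45;1 0 0 0 -6.45;1 0 0 0 -6.45;1 0 0 0 -6.45;1 0 0 0 0;1 0 0 0 0'
```

```text
time_s: 9.8
tcp_pos: [0.4274, 0.0049, 0.216]
eef_rot: [[0.539, 0.842, -0.0], [0.842, -0.539, 0.001], [0.0, -0.0, -1.0]]
ft_force: [0.3, -0.0, 1.2]
grip_width: 1.001
grip_force: 0.0
time_s: 10.63
tcp_pos: [0.4608, 0.3256, 0.2154]
eef_rot: [[0.539, 0.843, -0.001], [0.843, -0.539, -0.0], [-0.001, -0.001, -1.0]]
ft_force: [-0.2, 0.2, -1.3]
grip_width: 0.996
grip_force: 0.0
time_s: 11.47
tcp_pos: [0.461, 0.3235, 0.2156]
eef_rot: [[-0.322, 0.947, -0.001], [0.947, 0.322, -0.0], [0.0, -0.001, -1.0]]
ft_force: [-0.7, -0.2, -0.2]
grip_width: 1.001
grip_force: 0.0
```

```bash
python3 -m handwheel '1 -.0016 -.0031 .025 0;1 0 0 .03 0;1 0 0 .03 0;1 0 0 .03 0;1 0 0 .02 0;1 0 0 .01 0;1 0 0 .0045 0;1 0 0 0 0;1 0 0 0 0' 80
python3 -m handwheel '.3 0 0 0 0;0 0 0 0 0;-.3 0 0 0 0;-.5 0 0 0 0;-.7 0 0 0 0;-1 0 0 0 0;-1 0 0 0 0;-1 0 0 0 0;-1 0 0 0 0'
```

```text
time_s: 12.22
tcp_pos: [0.4598, 0.3207, 0.0679]
eef_rot: [[-0.324, 0.946, 0.002], [0.946, 0.324, 0.001], [0.0, 0.002, -1.0]]
ft_force: [-0.3, 0.3, -0.1]
grip_width: 1.003
grip_force: 0.0
time_s: 12.97
tcp_pos: [0.4592, 0.3203, 0.0673]
eef_rot: [[-0.324, 0.946, 0.001], [0.946, 0.324, 0.0], [0.0, 0.001, -1.0]]
ft_force: [0.6, -0.8, 3.8]
grip_width: 0.118
grip_force: 78.7
```

```bash
python3 -m handwheel '-1 0 0 -.01 0;-1 0 0 -.015 0;-1 0 0 -.02 0;-1 0 0 -.025 0;-1 0 0 -.025 0;-1 0 0 -.025 0;-1 0 0 -.01 0;-1 -.0241 -.0004 0 0;-1 -.0241 -.0004 0 0;-1 -.0241 -.0004 0 0'
python3 -m handwheel '-1 -.0241 -.0004 0 0;-1 -.0241 -.0004 0 0;-1 -.0241 -.0004 0 0;-1 -.0241 -.0004 0 0;-1 -.0241 -.0004 0 0;-1 -.0241 -.0004 0 0;-1 -.0241 -.0004 0 0;-1 -.0241 -.0004 0 0;-1 -.0241 -.0004 0 0;-1 -.0241 -.0004 0 0'
python3 -m handwheel '-1 -.0241 -.0004 0 0;-1 0 0 0 4.85;-1 0 0 .015 0;-1 0 0 .02 0;-1 0 0 .01 0;-1 0 0 0 0;-1 0 0 0 0'
python3 snap.py top top3; python3 snap.py scene scene3
python3 - <<'E'
from h import *
a=cv2.resize(cv2.imread('pics/scene3.png')[190:340,320:460],(560,600),interpolation=2); cv2.imwrite('pics/crop3.png',a)
E
```

```text
time_s: 13.8
tcp_pos: [0.4809, 0.2508, 0.1966]
eef_rot: [[-0.326, 0.945, -0.0], [0.945, 0.326, -0.0], [-0.0, -0.0, -1.0]]
ft_force: [0.1, 0.6, -1.2]
grip_width: 0.125
grip_force: 78.1
time_s: 14.63
tcp_pos: [0.5553, 0.021, 0.1961]
eef_rot: [[-0.324, 0.946, -0.001], [0.946, 0.324, 0.0], [0.001, -0.001, -1.0]]
ft_force: [0.7, -0.2, -0.7]
grip_width: 0.122
grip_force: 78.1
time_s: 15.22
tcp_pos: [0.5624, -0.0005, 0.1511]
eef_rot: [[-0.243, 0.97, -0.002], [0.97, 0.243, 0.001], [0.001, -0.002, -1.0]]
ft_force: [-0.2, -0.6, 0.1]
grip_width: 0.126
grip_force: 78.0
```

View pics/crop3.png

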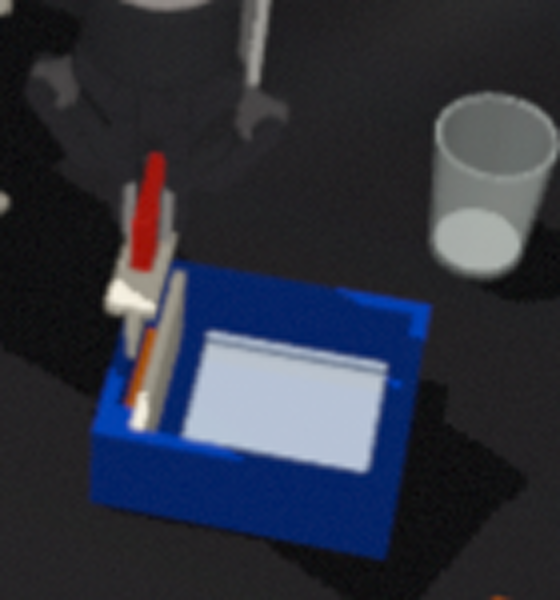

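The dam hangs just above the slot, with its foot at crop (130,355) and the orange seal right below it. I'll centre it by 1 mm and lower it in small steps, watching the force.

```bash
python3 -m handwheel '-1 0 .0009 .01 0;-1 0 0 .01 0;-1 0 0 .01 0;-1 0 0 .003 0;-1 0 0 0 0'
python3 -m handwheel '-1 0 0 .003 0;-1 0 0 .002 0;-1 0 0 0 0'
python3 -m handwheel '-1 0 0 .003 0;-1 0 0 .002 0;-1 0 0 0 0'
```

```text
time_s: 15.73
tcp_pos: [0.5627, -0.0003, 0.117]
eef_rot: [[-0.243, 0.97, -0.003], [0.97, 0.243, 0.001], [0.001, -0.003, -1.0]]
ft_force: [0.1, 0.3, 0.0]
grip_width: 0.123
grip_force: 78.0
time_s: 15.98
tcp_pos: [0.5639, -0.0006, 0.1136]
eef_rot: [[-0.243, 0.97, -0.0], [0.97, 0.243, 0.0], [0.0, -0.0, -1.0]]
ft_force: [-0.4, -0.2, -0.5]
grip_width: 0.128
grip_force: 78.0
time_s: 16.23
tcp_pos: [0.5637, -0.0006, 0.1085]
eef_rot: [[-0.243, 0.97, -0.001], [0.97, 0.243, 0.0], [0.0, -0.0, -1.0]]
ft_force: [-0.2, -0.6, -0.7]
grip_width: 0.127
grip_force: 78.0
```

The foot is about 9 mm into the slot with no contact force. I'll carry on down.

```bash
python3 -m handwheel '-1 0 0 .003 0;-1 0 0 .003 0;-1 0 0 .002 0;-1 0 0 0 0'
python3 -m handwheel '-1 0 0 .003 0;-1 0 0 .003 0;-1 0 0 .002 0;-1 0 0 0 0'
python3 -m handwheel '-1 0 0 .002 0;-1 0 0 .002 0;-1 0 0 .001 0;-1 0 0 0 0'
python3 snap.py scene scene4
```

```text
time_s: 16.57
tcp_pos: [0.5635, -0.0005, 0.1002]
eef_rot: [[-0.243, 0.97, -0.001], [0.97, 0.243, 0.0], [0.0, -0.001, -1.0]]
ft_force: [-0.7, -0.4, 0.3]
grip_width: 0.121
grip_force: 78.0
time_s: 16.9
tcp_pos: [0.5635, -0.0005, 0.0922]
eef_rot: [[-0.243, 0.97, -0.001], [0.97, 0.243, 0.0], [0.0, -0.001, -1.0]]
ft_force: [0.3, -0.2, -0.4]
grip_width: 0.125
grip_force: 78.0
time_s: 17.23
tcp_pos: [0.5638, -0.0006, 0.0875]
eef_rot: [[-0.243, 0.97, -0.0], [0.97, 0.243, 0.0], [0.0, -0.0, -1.0]]
ft_force: [-0.7, 0.1, 0.2]
grip_width: 0.125
grip_force: 78.0
```

```bash
python3 -m handwheel '-1 0 0 .002 0;-1 0 0 .002 0;-1 0 0 0 0;-1 0 0 0 0'
python3 -m handwheel '-1 0 0 .002 0;-1 0 0 .002 0;-1 0 0 0 0;-1 0 0 0 0'
python3 -m handwheel '-1 0 0 .001 0;-1 0 0 0 0;-1 0 0 0 0'
python3 -m handwheel '-1 0 0 .001 0;-1 0 0 0 0;-1 0 0 0 0'
```

```text
time_s: 17.62
tcp_pos: [0.5642, -0.0006, 0.0842]
eef_rot: [[-0.243, 0.97, 0.0], [0.97, 0.243, -0.0], [-0.0, 0.0, -1.0]]
ft_force: [-0.7, 0.3, 3.5]
grip_width: 0.121
grip_force: 78.5
time_s: 17.95
tcp_pos: [0.5642, -0.0006, 0.0801]
eef_rot: [[-0.243, 0.97, 0.001], [0.97, 0.243, -0.0], [-0.0, 0.001, -1.0]]
ft_force: [-1.2, -0.1, 6.5]
grip_width: 0.128
grip_force: 78.9
time_s: 18.2
tcp_pos: [0.5643, -0.0006, 0.0792]
eef_rot: [[-0.243, 0.97, 0.001], [0.97, 0.243, -0.0], [-0.0, 0.001, -1.0]]
ft_force: [-1.9, -0.5, 6.4]
grip_width: 0.124
grip_force: 79.1
time_s: 18.45
tcp_pos: [0.5643, -0.0007, 0.0783]
eef_rot: [[-0.243, 0.97, 0.001], [0.97, 0.243, -0.0], [-0.0, 0.001, -1.0]]
ft_force: [-1.8, 1.7, 6.7]
grip_width: 0.126
grip_force: 79.2
```

```bash
python3 -m handwheel '-1 0 0 .001 0;-1 0 0 0 0;-1 0 0 0 0'
python3 -m handwheel '-1 0 0 .001 0;-1 0 0 0 0;-1 0 0 0 0'
```

```text
time_s: 18.7
tcp_pos: [0.5643, -0.0006, 0.0774]
eef_rot: [[-0.243, 0.97, 0.001], [0.97, 0.243, -0.0], [-0.0, 0.001, -1.0]]
ft_force: [-1.5, 1.7, 6.8]
grip_width: 0.124
grip_force: 79.2
time_s: 18.95
tcp_pos: [0.5644, -0.0006, 0.0773]
eef_rot: [[-0.243, 0.97, 0.001], [0.97, 0.243, -0.0], [-0.0, 0.001, -1.0]]
ft_force: [-5.0, 1.7, 13.6]
grip_width: 0.121
grip_force: 80.1
```

The dam is home: TCP z stopped at 0.0773, exactly as predicted, and the force jumped. I'll press slightly more for margin, hold, and look.

```bash
python3 -m handwheel '-1 0 0 .0008 0;-1 0 0 0 0;-1 0 0 0 0;-1 0 0 0 0;-1 0 0 0 0;-1 0 0 0 0;-1 0 0 0 0;-1 0 0 0 0'
python3 snap.py scene scene5
python3 - <<'E'
from h import *
im=cv2.imread('pics/scene5.png'); a=cv2.resize(im[230:340,320:460],(600,470),interpolation=2); cv2.imwrite('pics/crop5.png',a)
E
```

```text
time_s: 19.62
tcp_pos: [0.5644, -0.0006, 0.0773]
eef_rot: [[-0.244, 0.97, 0.001], [0.97, 0.244, -0.0], [-0.001, 0.001, -1.0]]
ft_force: [-8.2, 1.1, 20.0]
grip_width: 0.125
grip_force: 81.3
```

View pics/crop5.png

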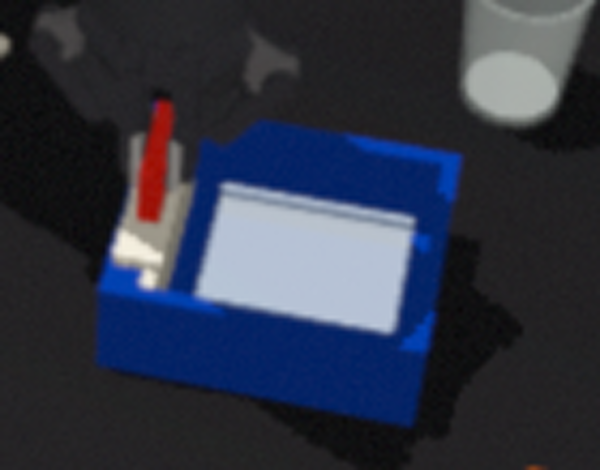

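View pics/scene5.png

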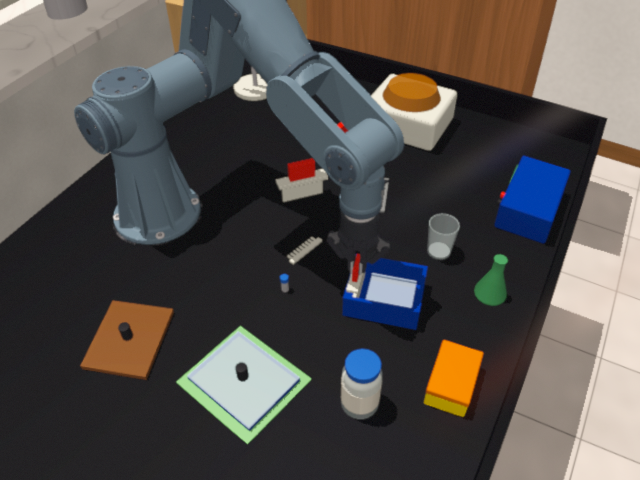

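The dam's shoulder sits on the front wall and lip, at crop (140,255). The lid lies flat on the mat at (242,380), knob up, and the bystanders are where they were. The press is holding at 20 N, so I'm handing in.

```bash
python3 -c "from workcell import close_job; print(close_job())"
```

```text
the job is handed in; nothing more can be done
None
```

The lid is flat on the green mat, knob up, and the dam is held pressed fully home in the slot at about 20 N; the job was handed in at about 20 s, with no verdict shown.

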